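# Load a battery pack into the bench analyser and select the test programme

### The job

Lay the battery pack in the analyser's bay, label up and with its cut corner in the bay's cut corner, so that it sits flat and fully home on the bay floor. Then turn the analyser's selector until its pointer has clicked in at the battery symbol, and let go of it. Leave the other things on the bench where they are.

Things in the scene. Friction and masses are not known exactly. Their poses are not given: they have to be found in the camera images.
- analyser: bench battery analyser fixed to the bench: a flat grey box 200 (x) x 310 (y) x 55 mm high with a level black top. Origin at the centre of its underside; x across its depth (away from the robot at yaw 0), y to its left, z up. The top is in one plane at z = 55 mm but for the bay sunk in its left half and the selector standing on its right half
- bay (a point): centre of the bay's floor, axes as the analyser's, 14 mm below its top (41 mm above the bench), at x = 0, y = +65 mm of the analyser. The bay is an open-topped rectangular pocket 115 mm along x, 55 mm along y, 14 mm deep, with upright walls; its +x +y corner is cut off at 45 degrees (14 mm along each side). Half-way along each long side is a finger notch, 34 mm wide along x, going 26 mm outwards, as deep as the bay
- pack_center (a point): centre of the loose grey battery pack (half-way up), x along its length, z out of its top, which bears the paper label: 112 (x) x 52 (y) x 28 mm thick, about 0.25 kg. Its +x +y corner is cut off at 45 degrees (14 mm along each side). Its underside edges are bevelled (drawn in by 2 mm over the lowest 3 mm). Lies label up on the bench. Home in the bay its centre is 14 mm above the bay floor, its x along the bay's x, its upper 14 mm standing above the analyser's top
- selector (a joint): angle of the selector in rad: 0 when its pointer is at the first symbol (pointing to the analyser's +y), growing clockwise seen from above, stops just beyond 0 and 3.14. It clicks into one of seven places 30 degrees (0.524) apart, at 0, 0.524, 1.047, 1.571, 2.094 (the battery symbol), 2.618 and 3.142; pushed past half-way between two it snaps on into the next by itself and stays there. It takes about 0.08 N m to turn. Found at one of the first three places
- selector_axis (a point): on the selector's upright axis of turning, level with the analyser's top; axes as the analyser's (it does not turn). The selector is a grey pointer knob: a round skirt 66 mm across and 10 mm high, and on it an upright bar 14 mm wide, from 10 to 36 mm above the analyser's top, with flat parallel sides, reaching from 29 mm behind the axis to a pointed nose 34 mm ahead of it, where a white line is. The bar may be pushed at the side or gripped
- test_mark (a point): white tick at the battery symbol (an upright outlined rectangle 24 x 16 mm with a nub on top, the largest and the fifth of seven white symbols clockwise), on the analyser's top 41 mm from the selector's axis
- solder_reel: steel solder reel standing on end, 64 mm across, 48 mm high, loose; origin at the centre of its underside. Not to be disturbed
- flux_bottle: white bottle 50 mm across, 110 mm high, loose; origin at the centre of its underside. Not to be disturbed
- screwdriver: screwdriver 170 mm long, lying on the bench, loose. Not to be disturbed
- board_holder: circuit-board holder fixed to the bench, 170 (x) x 100 (y) x 22 mm high; origin at the centre of its underside. Not part of the work
There are look-alikes about, which are no part of the job. Of the things like the part that bears pack_center, leave any that is purple; of the rest the larger one is meant.

How it is judged (in metres and radians):
On the way, in this order (a step that is already met when the one before it is completed fails the run):
1. the pack lies fully home in the bay, the selector not yet at the battery symbol (z of pack_center in the frame of bay below 0.0165 m and horizontal distance between pack_center and bay below 0.005 m and angle between pack_center's own z axis and vertical below 0.05 rad), for 0.2 s.
2. the selector is at the battery symbol (value of joint selector between 1.974 and 2.214 rad), for 0.2 s.
At the end, for the whole second after the job is handed in: The pack lies at rest in the bay, label up, its centre within 5 mm of the bay's centre and no more than 2.5 mm above its home height, tilted less than 0.05 rad; the selector is at rest at the battery symbol, 2.094 within 0.12 rad (all of step 1 and all of step 2 and z of pack_center in the frame of bay above 0.011 m and velocity of joint selector between -0.05 and 0.05 rad/s); the robot touches nothing.
It fails at once if a bystander is disturbed (moved by more than 25 mm) (distance of any of solder_reel, flux_bottle, screwdriver from where it was at the start of the episode above 0.025 m).
It also fails if it takes over 67 s, if anything falls off the work surface, if the arm or the gripper's body presses on something with over 40 N, if the wrist force passes 120 N, or if a joint passes its speed limit or range.

### The arm

A 6-joint arm with a two-finger parallel gripper is mounted at the origin on the work surface. World frame = base frame: x ahead of the robot, y to its left, z up, the work surface at z = 0. Lengths are in m, angles in degrees, forces in N, time in s.
With the tool pointing down it reaches from about 0.25 to 0.85 m from the base axis. Payload 12.5 kg.
Tool frame: the origin (TCP) lies on the centre line of the jaws, within the pads' length; the fingertips stand 19 mm ahead of it and the grasp point (between the pads) is the TCP; z points along the fingers, y is the line along which they close (so a half turn about z gives the same grasp; the last joint's range is limited). The gripper opens to 93 mm and grips with 3 to 60 N. Pads are 15 mm wide; open, the fingers measure 128 mm over their backs; the gripper's body (75 mm by 188 mm) begins 65 mm behind the grasp point.
Start: joints at [-81.222, 20.094, 94.641, -0, 65.266, -4.847], TCP at [0.13, -0.535, 0.215] pointing down, gripper open.
Joint ranges: [-157.81, 157.81], [-45, 120.19], [0.68, 151.7], [-89.99, 269.99], [4.06, 180], [-164.3, 164.3]. Speed limits (degrees/s): [127.2, 127.2, 159.86, 180, 180, 180].

### API

Orientations are given as a 3x3 rotation matrix whose columns are the frame's x, y, z axes.
In Python, from cell import r gives the robot as it stands.
- The arm moves only by the tool send_rows, never from a script. Its argument "targets" is a list that holds one entry, the list of rows, each a list of 7 numbers: the shift along the tool's x, y, z in mm, then the turn, a rotation vector about the tool's x, y, z in degrees, then the closure, from -1 (fully open) to 1 (shut). A call has 1 to 8 rows; each row is the pose to reach, as a shift and turn from the pose commanded when the call began, along the tool's axes at that moment; what a row does not reach only later rows make up. A row lasts 1/8 s, in which the tool goes at most 62.5 mm and 10.7 degrees, less where a joint would pass 70% of its speed; a pose out of reach is approached as far as the arm can. A call with a gripper value outside its range is refused whole. The fingers move at their own pace and stop on an object; "force" is the grip in N (left out, the last holds). Time passes only in rows, so rows that repeat a pose let the fingers close. It gives the time, the measured TCP pose, the force, the opening and the grip force at its end, in the units of the state.
- r.get_obs(): the state, without advancing time (a new reading comes with each control period).
- r.grab_frame(name): name is "scene" or "top" or "wrist"; returns a dict with "img" (384x512x3 uint8, blue, green, red), "vertical_fov" (degrees; the focal length in pixels is half the picture's height over the tangent of half this angle, whatever the lens; pixels are square), "cx", "cy" (the principal point, pixels), "eye" and "orientation" of the camera in the world. Camera axes: x right, y up, looking along -z (the intrinsics and any distortion apply to the point x, -y, -z); pixel columns grow to the right and rows downward; lengths in m; the calibration is good to about 2 mm. A picture is of the moment at which its call begins. There is no depth.
- r.job_done(): hands the job in; it is judged then, once.
Trained networks look in the newest picture that a camera, given by its name, has taken for a name from the list of things; names that differ only in an ending like _2 or _b are one class to them, and where a whole thing is asked for, a point or a joint stands for the part that bears it (a point fixed in the world has none). Each returns a list of dicts, best first, with "conf" (0 to 1); they miss things now and then, are a little off and sometimes report something else, mostly with a low value. They report only what shows in the picture. A call takes as long as a camera call. They do not tell look-alikes from the thing itself.
- r.trace(camera, target): "mask" (384x512 bool, what is visible of it) and "pixel" ([row, column] in pixels, amid what is visible of it).
The state is a dict: "clock": time; "joint_pos": joint angles; "qd": joint speeds; "joint_efforts": joint torques, N m; "eef_pos": TCP position; "ee_rot": TCP orientation; "wrist_force": force on the tool from outside, world axes, zero at the start; "wrist_torque": the same for the moment, N m; "width": finger opening in m; "gripper_force": force on a finger pad.
Only numpy, scipy, OpenCV 4.12 (cv2) and the standard library are available. Lean on these libraries where they do the work, as an engineer would, in place of code of your own. Each camera call takes 0.05 s, during which the arm holds its last target. There are 200 camera calls.

## Working session

There is one attempt and no reset: what is moved stays moved. The work goes in short steps, Python scripts to look and compute and a tool call to move; the robot and the scene stay as the last step left them, time stands still between calls to the robot, and variables do not carry over. Pictures are saved under pics/ and viewed, at most 10 in all, crops included, and the job is handed in when it is done.

Besides the shell and the picture viewer there is one more tool, called in YAML: its name, and indented under it one key for each argument. send_rows: Moves the arm, as the interface text tells. Its arguments: {"type":"object","properties":{"targets":{"type":"array","items":{"type":"array","items":{"type":"array","items":{"type":"number"}}}},"force":{"type":"number"}},"required":["targets"]}

```bash
mkdir -p pics; ls
cat > h.py <<'E'
import numpy as np, cv2
from cell import r
def ray(f,px):
    h=f["img"].shape[0]; fl=h/2/np.tan(np.radians(f["vertical_fov"])/2)
    d=np.array([(px[1]-f["cx"])/fl,-(px[0]-f["cy"])/fl,-1.])
    return np.array(f["eye"]),np.array(f["orientation"])@d
def onz(f,px,z):
    e,d=ray(f,px); return (e+d*(z-e[2])/d[2])
def proj(f,p):
    h=f["img"].shape[0]; fl=h/2/np.tan(np.radians(f["vertical_fov"])/2)
    c=np.array(f["orientation"]).T@(np.array(p)-f["eye"])
    return np.array([f["cy"]-fl*c[1]/-c[2], f["cx"]+fl*c[0]/-c[2]])
E
python3 - <<'E'
from h import *
f=r.grab_frame("top"); g=r.grab_frame("scene")
print({k:v for k,v in f.items() if k!="img"})
cv2.imwrite("pics/top.png",cv2.resize(f["img"],(800,600),interpolation=cv2.INTER_CUBIC)); cv2.imwrite("pics/scene.png",g["img"])
for n,z in [("analyser",.055),("pack_center",.028),("selector",.09),("test_mark",.055),("solder_reel",.048),("flux_bottle",.11),("screwdriver",.02),("board_holder",.022)]:
    for t in r.trace("top",n):
        m=t["mask"].astype(np.uint8); c=max(cv2.findContours(m,0,2)[0],key=cv2.contourArea); 
        b=cv2.minAreaRect(c); 
        print(n,round(t["conf"],2),np.round(t["pixel"]),onz(f,t["pixel"],z).round(3),"rect",[onz(f,q[::-1],z).round(3)[:2].tolist() for q in cv2.boxPoints(b)])
o=r.get_obs();print(o["eef_pos"],o["ee_rot"],o["clock"])
E
```

```text
pics
{'vertical_fov': 53.42583502963307, 'cx': 248.28279732525274, 'cy': 190.8862196035418, 'eye': array([0.37850068, 0.00521773, 1.12686543]), 'orientation': array([[ 0.02063095,  0.98915615, -0.1454114 ],
       [-0.99974409,  0.01906076, -0.01218334],
       [-0.00927958,  0.14562554,  0.98929626]])}
analyser 0.92 [181. 298.] [ 0.566 -0.121  0.055] rect [[0.668, 0.039], [0.698, -0.28], [0.489, -0.291], [0.46, 0.019]]
pack_center 0.8 [256. 176.] [0.348 0.219 0.028] rect [[0.355, 0.275], [0.388, 0.166], [0.339, 0.15], [0.307, 0.259]]
pack_center 0.73 [200. 168.] [0.51  0.252 0.028] rect [[0.567, 0.29], [0.577, 0.236], [0.466, 0.213], [0.456, 0.266]]
pack_center 0.55 [176. 301.] [ 0.586 -0.133  0.028] rect [[0.672, 0.04], [0.704, -0.285], [0.492, -0.298], [0.461, 0.019]]
selector 0.7 [182. 329.] [ 0.56  -0.203  0.09 ] rect [[0.59, -0.176], [0.591, -0.237], [0.533, -0.236], [0.532, -0.176]]
test_mark 0.9 [182. 297.] [ 0.565 -0.119  0.055] rect [[0.664, 0.037], [0.696, -0.278], [0.49, -0.29], [0.459, 0.017]]
solder_reel 0.6 [132. 174.] [0.707 0.239 0.048] rect [[0.699, 0.297], [0.747, 0.253], [0.691, 0.196], [0.644, 0.24]]
flux_bottle 0.84 [136. 125.] [0.673 0.36  0.11 ] rect [[0.684, 0.405], [0.719, 0.374], [0.664, 0.316], [0.629, 0.347]]
screwdriver 0.74 [211. 100.] [0.474 0.449 0.02 ] rect [[0.488, 0.511], [0.513, 0.502], [0.472, 0.398], [0.447, 0.407]]
board_holder 0.69 [205. 423.] [ 0.509 -0.488  0.022] rect [[0.433, -0.426], [0.602, -0.458], [0.588, -0.561], [0.42, -0.527]]
[ 0.12956284 -0.53447577  0.21509795] [[ 9.71861822e-01  2.35551687e-01 -3.77147768e-05]
 [ 2.35551690e-01 -9.71861818e-01  8.74347224e-05]
 [-1.60581551e-05 -9.38582480e-05 -9.99999995e-01]] 0.5
```

View pics/top.png

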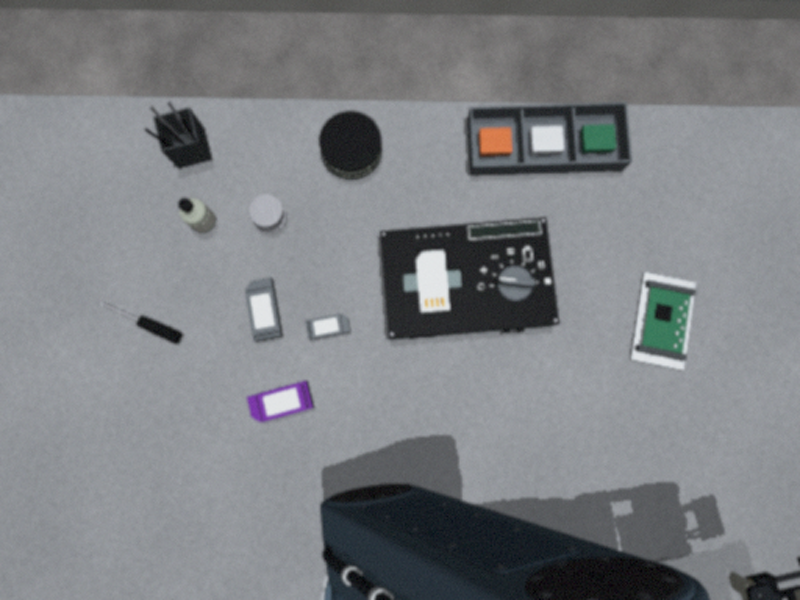

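The top view shows the analyser at about (470,278) with the bay at (432,280), its cut corner at upper left. The large grey pack is at (263,310), the small grey one at (327,327) and the purple one at (280,400). I'll move above the grey pack for a close look.

send_rows:
  targets:
    - [[38,-45,-20,0,0,0,-1],[76,-90,-40,0,0,0,-1],[115,-138,-60,0,0,0,-1],[153,-185,-80,0,0,0,-1],[192,-231,-90,0,0,0,-1],[230,-277,-90,0,0,0,-1],[268,-323,-90,0,0,0,-1],[300,-361,-90,0,0,0,-1]]

```text
clock: 1.5
eef_pos: [0.3366, -0.111, 0.3055]
ee_rot: [[0.972, 0.236, 0.001], [0.236, -0.972, -0.0], [0.001, 0.001, -1.0]]
wrist_force: [-0.1, -1.4, -0.0]
width: 0.0928
gripper_force: 0.0
```

send_rows:
  targets:
    - [[38,-45,0,0,0,0,-1],[76,-90,0,0,0,0,-1],[115,-138,0,0,0,0,-1],[153,-185,0,0,0,0,-1],[192,-231,0,0,0,0,-1],[220,-265,0,0,0,0,-1],[237,-286,0,0,0,0,-1],[237,-286,0,0,0,0,-1]]

```text
clock: 2.5
eef_pos: [0.4992, 0.2219, 0.3046]
ee_rot: [[0.971, 0.237, -0.001], [0.237, -0.971, -0.0], [-0.001, -0.0, -1.0]]
wrist_force: [-0.1, 0.1, 0.1]
width: 0.0929
gripper_force: 0.0
```

Run:
```python
from h import *
f=r.grab_frame("wrist"); cv2.imwrite("pics/w1.png",f["img"])
o=r.get_obs();print(o["eef_pos"],o["ee_rot"].round(3) if hasattr(o["ee_rot"],'round') else o["ee_rot"],o["clock"],o["width"],f["eye"],f["vertical_fov"],f["orientation"])
for t in r.trace("wrist","pack_center"):
    m=t["mask"].astype(np.uint8); c=max(cv2.findContours(m,0,2)[0],key=cv2.contourArea); b=cv2.minAreaRect(c)
    print(round(t["conf"],2),np.round(t["pixel"]),onz(f,b[0][::-1],.028).round(4),[onz(f,q[::-1],.028).round(4)[:2].tolist() for q in cv2.boxPoints(b)])
```

```text
[0.49887621 0.22095989 0.30478089] [[ 0.972  0.237 -0.001]
 [ 0.237 -0.972 -0.   ]
 [-0.001  0.    -1.   ]] 2.55 0.09270074118174465 [0.58156985 0.24177398 0.47422949] 63.04205100799183 [[ 2.37831717e-01  9.25879218e-01  2.93570686e-01]
 [-9.71306375e-01  2.26702279e-01  7.19027317e-02]
 [ 2.01015244e-05 -3.02247829e-01  9.53229379e-01]]
0.71 [243. 238.] [0.352  0.2165 0.028 ] [[0.3673, 0.2771], [0.3968, 0.1712], [0.3361, 0.1537], [0.3054, 0.2637]]
0.6 [136. 239.] [0.5187 0.2568 0.028 ] [[0.4557, 0.272], [0.5658, 0.2925], [0.5771, 0.2426], [0.4679, 0.2181]]
0.58 [170. 312.] [0.4917 0.1374 0.028 ] [[0.501, 0.181], [0.5196, 0.105], [0.4822, 0.0927], [0.4631, 0.1706]]
```

View pics/w1.png

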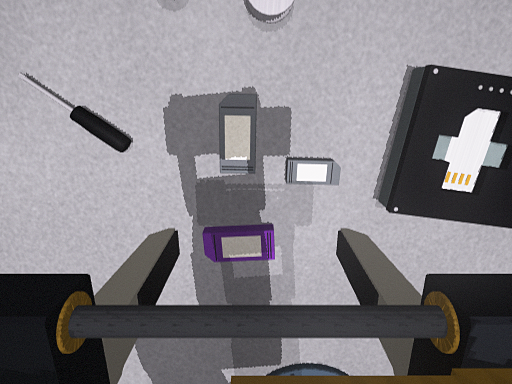

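send_rows:
  targets:
    - [[10,-10,40,0,0,0,-1],[20,-20,80,0,0,0,-1],[25,-30,120,0,0,0.5,-1],[25,-30,150,0,0,1,-1],[25,-30,160,0,0,1.5,-1],[25,-30,160,0,0,1.5,-1]]

```text
clock: 3.35
eef_pos: [0.5164, 0.2552, 0.1457]
ee_rot: [[0.978, 0.209, 0.0], [0.209, -0.978, -0.0], [0.0, 0.0, -1.0]]
wrist_force: [0.1, 0.4, -0.1]
width: 0.0933
gripper_force: 0.0
```

Run:
```python
from h import *
f=r.grab_frame("wrist"); cv2.imwrite("pics/w2.png",f["img"])
o=r.get_obs();print(o["eef_pos"],o["ee_rot"][0],o["clock"])
for t in r.trace("wrist","pack_center"):
    m=t["mask"].astype(np.uint8); c=max(cv2.findContours(m,0,2)[0],key=cv2.contourArea); b=cv2.minAreaRect(c)
    ap=cv2.approxPolyDP(c,4,True)[:,0]
    print(round(t["conf"],2),np.round(t["pixel"]),onz(f,b[0][::-1],.028).round(4),[(q.tolist(),onz(f,q[::-1],.028).round(4)[:2].tolist()) for q in ap])
```

```text
[0.5168272  0.25555183 0.14637908] [0.97779387 0.20956404 0.00143893] 3.4
0.86 [343. 262.] [0.3285 0.2105 0.028 ] [([212, 339], [0.3265, 0.2669]), ([225, 353], [0.31, 0.2489]), ([310, 347], [0.3389, 0.1554]), ([310, 339], [0.3498, 0.1583])]
0.78 [182. 258.] [0.5218 0.2565 0.028 ] [([280, 120], [0.5792, 0.2477]), ([245, 122], [0.5709, 0.2781]), ([228, 140], [0.5518, 0.2901]), ([232, 236], [0.4574, 0.2686]), ([282, 235], [0.4691, 0.2195]), ([285, 155], [0.5492, 0.2358])]
0.67 [227. 370.] [0.4951 0.1404 0.028 ] [([406, 222], [0.5088, 0.1022]), ([391, 208], [0.5198, 0.1217]), ([327, 209], [0.5057, 0.1828]), ([324, 240], [0.4726, 0.1765]), ([327, 246], [0.4668, 0.1717]), ([336, 246], [0.4687, 0.1627]), ([337, 232], [0.4839, 0.1662]), ([346, 227], [0.4911, 0.1589]), ([366, 234], [0.488, 0.137]), ([377, 246], [0.4775, 0.1218]), ([402, 246], [0.4828, 0.0969])]
```

View pics/w2.png

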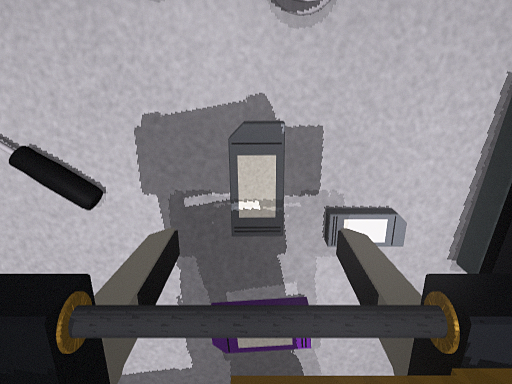

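The large pack is at (257,180) with its cut corner at top left (+x +y). Its yaw is about 13°, nearly aligned with the tool. I'll descend and grip.

send_rows:
  targets:
    - [[1,-1,30,0,0,-0.9,-0.6],[1,-1,60,0,0,-0.9,-0.6],[1,-1,90,0,0,-0.9,-0.6],[1,-1,110,0,0,-0.9,-0.6],[1,-1,122,0,0,-0.9,-0.6],[1,-1,122,0,0,-0.9,-0.6]]

```text
clock: 4.2
eef_pos: [0.5172, 0.257, 0.0234]
ee_rot: [[0.974, 0.225, 0.0], [0.225, -0.974, 0.0], [0.0, -0.0, -1.0]]
wrist_force: [0.2, -0.1, 0.6]
width: 0.0746
gripper_force: 0.0
```

send_rows:
  targets:
    - [[0,0,0,0,0,0,0.2],[0,0,0,0,0,0,0.2],[0,0,0,0,0,0,0.2],[0,0,0,0,0,0,0.2],[0,0,0,0,0,0,0.2],[0,0,0,0,0,0,0.2]]
  force: 30

```text
clock: 4.95
eef_pos: [0.5183, 0.2574, 0.0248]
ee_rot: [[0.974, 0.225, 0.003], [0.225, -0.974, 0.001], [0.003, -0.0, -1.0]]
wrist_force: [-0.4, -1.3, 13.0]
width: 0.038
gripper_force: 6.4
```

send_rows:
  targets:
    - [[0,0,-30,0,0,0,0.2],[0,0,-70,0,0,0,0.2],[0,0,-120,0,0,0,0.2],[0,0,-160,0,0,0,0.2],[0,0,-176,0,0,0,0.2],[0,0,-176,0,0,0,0.2]]

```text
clock: 5.7
eef_pos: [0.5172, 0.2571, 0.1993]
ee_rot: [[0.974, 0.225, 0.001], [0.225, -0.974, 0.0], [0.001, -0.0, -1.0]]
wrist_force: [-0.6, -0.3, -0.5]
width: 0.0374
gripper_force: 0.0
```

The width closed to 38 mm with no load, so the grip missed. I'll look.

Run:
```python
from h import *
f=r.grab_frame("wrist"); cv2.imwrite("pics/w3.png",f["img"])
o=r.get_obs();print(o["eef_pos"],o["ee_rot"][0],o["clock"],f["eye"],f["cx"],f["cy"])
for t in r.trace("wrist","pack_center"):
    m=t["mask"].astype(np.uint8); c=max(cv2.findContours(m,0,2)[0],key=cv2.contourArea); b=cv2.minAreaRect(c)
    ap=cv2.approxPolyDP(c,4,True)[:,0]
    print(round(t["conf"],2),np.round(t["pixel"]),onz(f,b[0][::-1],.028).round(4),[(q.tolist(),onz(f,q[::-1],.028).round(4)[:2].tolist()) for q in ap])
```

```text
[0.51664962 0.2568696  0.19805386] [ 0.97426159  0.22541761 -0.00112373] 5.75 [0.59953184 0.2758358  0.36902422] 257.44996408780094 190.08901023383467
0.72 [290. 262.] [0.3651 0.2212 0.028 ] [([298, 303], [0.3579, 0.1662]), ([291, 274], [0.3973, 0.186]), ([227, 277], [0.375, 0.263]), ([218, 298], [0.3421, 0.2681]), ([219, 305], [0.3319, 0.2648])]
0.66 [212. 352.] [0.4933 0.1396 0.028 ] [([318, 196], [0.5035, 0.1822]), ([319, 226], [0.4678, 0.1705]), ([383, 226], [0.4849, 0.0966]), ([385, 207], [0.5082, 0.1026]), ([374, 196], [0.5181, 0.1195])]
0.61 [167. 259.] [0.52   0.2574 0.028 ] [([248, 119], [0.5699, 0.2793]), ([234, 133], [0.552, 0.2909]), ([236, 215], [0.4593, 0.2692]), ([277, 217], [0.4677, 0.2217]), ([281, 121], [0.5758, 0.2446])]
```

View pics/w3.png

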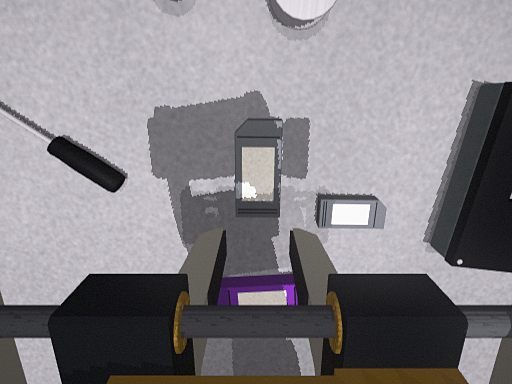

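Run:
```python
from h import *
f=r.grab_frame("wrist"); o=r.get_obs(); R=np.array(o["ee_rot"]);p=np.array(o["eef_pos"]); im=f["img"].copy()
im=cv2.resize(im[150:384,130:390],None,fx=3,fy=2.5)
w=o["width"]/2
for z,c in((-.02,(0,255,255)),(0,(0,255,0)),(.019,(0,0,255))):
  for s in(-1,1):
    for x in (-.0075,.0075):
      q=proj(f,p+R@[x,s*w,z]); print(z,s,x,q.round()); cv2.circle(im,(int((q[1]-130)*3),int((q[0]-150)*2.5)),4,c,-1)
cv2.imwrite("pics/w4.png",im)
g=cv2.imread("pics/scene.png")
s=r.grab_frame("scene"); print(s["eye"],s["vertical_fov"],proj(s,p)); cv2.imwrite("pics/scene2.png",s["img"])
```

```text
-0.02 -1 -0.0075 [268. 223.]
-0.02 -1 0.0075 [244. 222.]
-0.02 1 -0.0075 [268. 291.]
-0.02 1 0.0075 [244. 292.]
0 -1 -0.0075 [251. 227.]
0 -1 0.0075 [228. 226.]
0 1 -0.0075 [251. 287.]
0 1 0.0075 [228. 288.]
0.019 -1 -0.0075 [237. 229.]
0.019 -1 0.0075 [216. 229.]
0.019 1 -0.0075 [237. 285.]
0.019 1 0.0075 [216. 285.]
[1.47114015 0.35805416 1.19569656] 48.74469903154029 [189.83438753 341.703196  ]
```

View pics/w4.png

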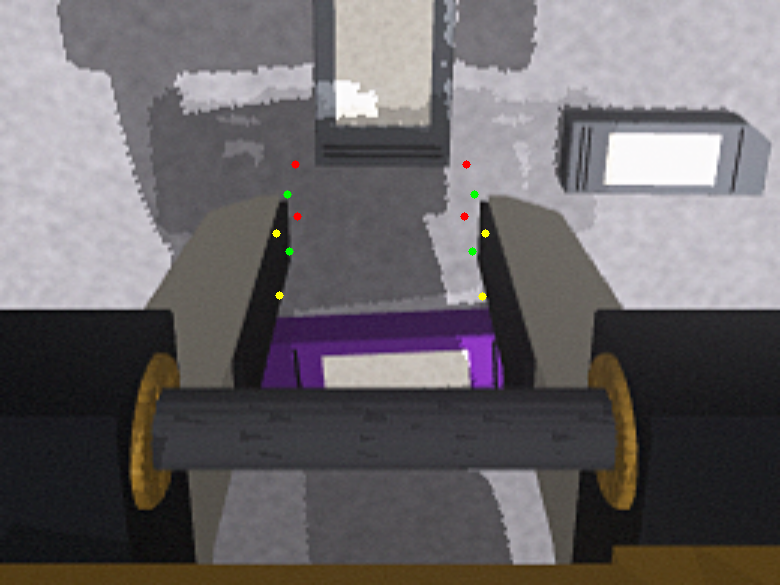

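The pack is unmoved at (258,168). The visible fingertips sit level with the TCP, about 20 mm shorter than stated, so the fingers closed on the pack's top edge. I'll go down again, lower, in small steps and watching the force.

send_rows:
  targets:
    - [[1,-1,50,0,0,0,-0.6],[1,-1,80,0,0,0,-0.6],[1,-1,110,0,0,0,-0.6],[1,-1,145,0,0,0,-0.6],[1,-1,170,0,0,0,-0.6],[1,-1,176,0,0,0,-0.6],[1,-1,178,0,0,0,-0.6],[1,-1,180,0,0,0,-0.6]]

```text
clock: 6.9
eef_pos: [0.5183, 0.2584, 0.0199]
ee_rot: [[0.974, 0.225, 0.001], [0.225, -0.974, 0.001], [0.001, -0.0, -1.0]]
wrist_force: [-1.1, -0.2, 0.6]
width: 0.0742
gripper_force: 0.0
```

send_rows:
  targets:
    - [[0,0,2,0,0,0,-0.6],[0,0,3,0,0,0,-0.6],[0,0,4,0,0,0,-0.6],[0,0,4,0,0,0,-0.6]]

```text
clock: 7.4
eef_pos: [0.5178, 0.2582, 0.0151]
ee_rot: [[0.974, 0.225, -0.0], [0.225, -0.974, -0.0], [-0.0, -0.0, -1.0]]
wrist_force: [0.0, -0.6, -0.4]
width: 0.0746
gripper_force: 0.0
```

No bench contact at TCP z = 15 mm, so the fingers are indeed shorter than stated. Continuing down.

send_rows:
  targets:
    - [[0,0,2,0,0,0,-0.6],[0,0,4,0,0,0,-0.6],[0,0,6,0,0,0,-0.6],[0,0,8,0,0,0,-0.6],[0,0,8,0,0,0,-0.6]]

```text
clock: 8.02
eef_pos: [0.5177, 0.2582, 0.007]
ee_rot: [[0.974, 0.225, -0.0], [0.225, -0.974, -0.0], [-0.0, 0.0, -1.0]]
wrist_force: [0.1, 0.7, -1.3]
width: 0.0743
gripper_force: 0.0
```

send_rows:
  targets:
    - [[0,0,2,0,0,0,-0.6],[0,0,3,0,0,0,-0.6],[0,0,4,0,0,0,-0.6],[0,0,4,0,0,0,-0.6]]

```text
clock: 8.52
eef_pos: [0.5177, 0.2582, 0.0031]
ee_rot: [[0.974, 0.225, -0.0], [0.225, -0.974, -0.0], [-0.0, 0.0, -1.0]]
wrist_force: [0.2, 0.3, 0.3]
width: 0.0746
gripper_force: 0.0
```

send_rows:
  targets:
    - [[0,0,0,0,0,0,0.2],[0,0,0,0,0,0,0.2],[0,0,0,0,0,0,0.2],[0,0,0,0,0,0,0.2],[0,0,0,0,0,0,0.2],[0,0,0,0,0,0,0.2]]
  force: 30

```text
clock: 9.28
eef_pos: [0.5179, 0.2582, 0.0032]
ee_rot: [[0.974, 0.225, 0.0], [0.225, -0.974, -0.0], [0.0, 0.0, -1.0]]
wrist_force: [-0.4, -0.6, 1.5]
width: 0.0521
gripper_force: 30.0
```

send_rows:
  targets:
    - [[0,0,-20,0,0,0,0.2],[0,0,-50,0,0,0,0.2],[0,0,-90,0,0,0,0.2],[0,0,-130,0,0,0,0.2],[0,0,-150,0,0,0,0.2],[0,0,-150,0,0,0,0.2]]

```text
clock: 10.02
eef_pos: [0.5184, 0.2586, 0.1554]
ee_rot: [[0.974, 0.225, 0.003], [0.225, -0.974, 0.001], [0.004, -0.001, -1.0]]
wrist_force: [0.5, 0.2, -2.5]
width: 0.0519
gripper_force: 30.0
```

The pack is held at 52 mm and 30 N. Moving to look at the bay.

send_rows:
  targets:
    - [[-10,20,-25,0,0,0,0.2],[-30,65,-50,0,0,1,0.2],[-55,118,-75,0,0,3,0.2],[-80,171,-100,0,0,5,0.2],[-105,224,-100,0,0,7,0.2],[-128,273,-100,0,0,7.7,0.2],[-138,295,-100,0,0,7.7,0.2],[-138,295,-100,0,0,7.7,0.2]]

```text
clock: 11.02
eef_pos: [0.4492, -0.0613, 0.2525]
ee_rot: [[0.996, 0.09, -0.001], [0.09, -0.996, 0.0], [-0.001, -0.0, -1.0]]
wrist_force: [0.3, -0.0, -2.8]
width: 0.0519
gripper_force: 30.0
```

Run:
```python
from h import *
f=r.grab_frame("wrist"); cv2.imwrite("pics/w5.png",cv2.resize(f["img"],(800,600),interpolation=cv2.INTER_CUBIC)); np.save("f5.npy",f,allow_pickle=True)
o=r.get_obs();print(o["eef_pos"],o["ee_rot"],o["clock"],o["width"],f["eye"],f["vertical_fov"])
for n in("analyser","selector","test_mark","bay"):
  for t in r.trace("wrist",n)[:1]:
    m=t["mask"].astype(np.uint8); c=max(cv2.findContours(m,0,2)[0],key=cv2.contourArea)
    ap=cv2.approxPolyDP(c,4,True)[:,0]
    print(n,round(t["conf"],2),np.round(t["pixel"]),[(q.tolist(),onz(f,q[::-1],.055).round(4)[:2].tolist()) for q in ap])
```

```text
[ 0.44945599 -0.06033859  0.2525722 ] [[ 9.95820183e-01  9.13291678e-02 -1.07055270e-03]
 [ 9.13297822e-02 -9.95820556e-01  5.39703857e-04]
 [-1.01678768e-03 -6.35221338e-04 -9.99999281e-01]] 11.075 0.051869856456803656 [ 0.53371058 -0.05392491  0.42209673] 63.04205100799183
analyser 0.82 [ 71. 324.] [([181, 0], [0.6153, 0.0328]), ([192, 146], [0.4648, 0.0174]), ([455, 141], [0.4987, -0.2894]), ([480, 0], [0.6433, -0.2742])]
selector 0.81 [ 70. 404.] [([414, 39], [0.6011, -0.2153]), ([393, 40], [0.5982, -0.1932]), ([376, 58], [0.579, -0.1788]), ([373, 82], [0.5544, -0.1805]), ([389, 100], [0.5372, -0.2023]), ([416, 97], [0.5431, -0.2319]), ([442, 77], [0.5665, -0.2553]), ([444, 68], [0.5758, -0.255]), ([435, 65], [0.5779, -0.2444]), ([428, 47], [0.5948, -0.2322])]
test_mark 0.63 [ 70. 326.] [([180, 0], [0.6152, 0.0339]), ([192, 146], [0.4648, 0.0174]), ([455, 140], [0.4999, -0.2891]), ([479, 0], [0.6432, -0.2732])]
bay 0.56 [ 69. 327.] [([180, 0], [0.6152, 0.0339]), ([193, 146], [0.4649, 0.0162]), ([455, 140], [0.4999, -0.2891]), ([480, 0], [0.6433, -0.2742])]
```

View pics/w5.png

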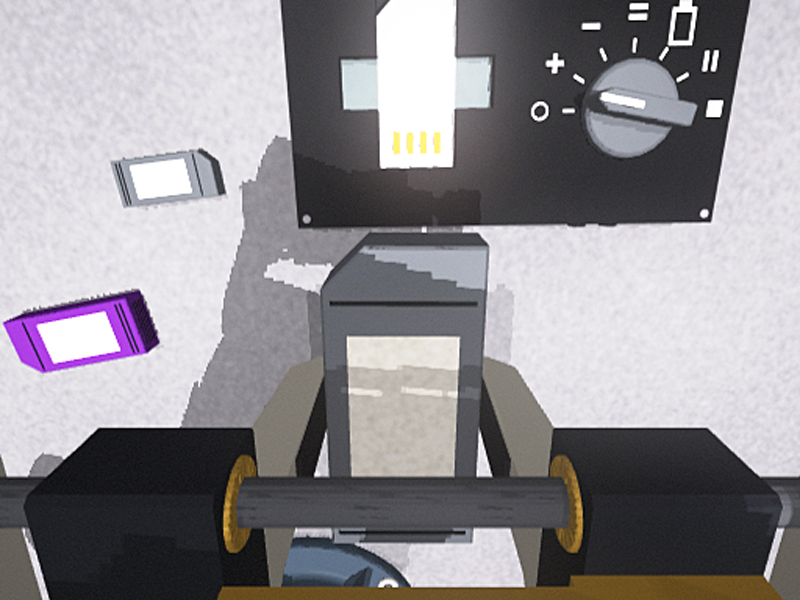

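The bay is visible, floor near edge at (380,167)–(453,165). The selector's white line at (620,100) points left to the first symbol (angle ≈ 0). The battery symbol is at (683,27), its tick at (664,53). The held pack spans (322–488, 240–540).

Run:
```python
from h import *
f=np.load("f5.npy",allow_pickle=True).item(); g=cv2.cvtColor(f["img"],cv2.COLOR_BGR2GRAY)
o=r.get_obs(); p=np.array(o["eef_pos"]); R=np.array(o["ee_rot"])
def P(q,z): return onz(f,q,z).round(4)
# floor edges by threshold, columns per row / bottom row per column
L=[];Rr=[]
for row in list(range(14,34,3))+list(range(74,96,3)):
    c=np.where(g[row,225:310]>150)[0]+225; L.append(P((row+.0,c[0]-.5),.041)[:2]); Rr.append(P((row,c[-1]+.5),.041)[:2])
B=[]
for col in range(250,288,4):
    c=np.where(g[60:125,col]>150)[0]+60; B.append(P((c[-1]+.5,col),.041)[:2])
for n,A in(("L",L),("R",Rr),("B",B)):
    A=np.array(A); v=np.linalg.svd(A-A.mean(0))[2][0]; print(n,A.mean(0),np.degrees(np.arctan2(v[1],v[0]))); 
    if n=="L":print(A)
    if n=="R":print(A)
for c in [(250,379),(248,371),(248,487),(240,487),(235,487)]:
    q=P((c[0]*.64,c[1]*.64),p[2]+.025) ; print(c,(R.T@(q-p)).round(4))
```

```text
L [ 0.56834667 -0.03255333] -173.89398330467264
[[ 0.6109 -0.0283]
 [ 0.608  -0.0285]
 [ 0.6051 -0.0287]
 [ 0.6021 -0.0289]
 [ 0.5992 -0.0292]
 [ 0.5963 -0.0294]
 [ 0.5933 -0.0296]
 [ 0.5501 -0.034 ]
 [ 0.5469 -0.0342]
 [ 0.5438 -0.0356]
 [ 0.5405 -0.0359]
 [ 0.5372 -0.0361]
 [ 0.5339 -0.0364]
 [ 0.5306 -0.0366]
 [ 0.5273 -0.0369]]
R [ 0.57338667 -0.08775333] -174.10457380593917
[[ 0.6159 -0.0833]
 [ 0.613  -0.0837]
 [ 0.6101 -0.084 ]
 [ 0.6072 -0.0844]
 [ 0.6043 -0.0848]
 [ 0.6013 -0.0851]
 [ 0.5983 -0.0844]
 [ 0.5552 -0.0897]
 [ 0.552  -0.0901]
 [ 0.5488 -0.0905]
 [ 0.5455 -0.0909]
 [ 0.5422 -0.0902]
 [ 0.539  -0.0917]
 [ 0.5357 -0.0921]
 [ 0.5323 -0.0914]]
B [ 0.51677 -0.06778] -83.93233855870291
(250, 379) [ 0.053  -0.0047 -0.025 ]
(248, 371) [ 0.0536 -0.0071 -0.025 ]
(248, 487) [ 0.0535  0.0277 -0.025 ]
(240, 487) [ 0.0559  0.0276 -0.025 ]
(235, 487) [ 0.0574  0.0275 -0.025 ]
```

send_rows:
  targets:
    - [[25,2,20,0,0,0,0.2],[60,5,60,0,0,-0.4,0.2],[95,8,100,0,0,-0.8,0.2],[120,11,140,0,0,-0.8,0.2],[125,11,165,0,0,-0.8,0.2],[125,11,178,0,0,-0.8,0.2],[125,11,178,0,0,-0.8,0.2],[125,11,178,0,0,-0.8,0.2]]

```text
clock: 12.28
eef_pos: [0.5757, -0.0596, 0.0763]
ee_rot: [[0.994, 0.107, 0.002], [0.107, -0.994, -0.0], [0.002, 0.0, -1.0]]
wrist_force: [0.5, -0.2, -2.2]
width: 0.0522
gripper_force: 30.0
```

Run:
```python
from h import *
f=r.grab_frame("wrist"); cv2.imwrite("pics/w6.png",cv2.resize(f["img"][60:260,120:400],None,fx=2.8,fy=2.8,interpolation=cv2.INTER_CUBIC)); np.save("f6.npy",f,allow_pickle=True)
o=r.get_obs();print(o["eef_pos"],o["ee_rot"][0],o["clock"],o["width"],f["eye"],f["vertical_fov"])
```

```text
[ 0.57580635 -0.05967011  0.07639937] [0.99428224 0.10676764 0.00187221] 12.325 0.051876863014136625 [ 0.65967487 -0.05072559  0.24619069] 63.04205100799183
```

View pics/w6.png

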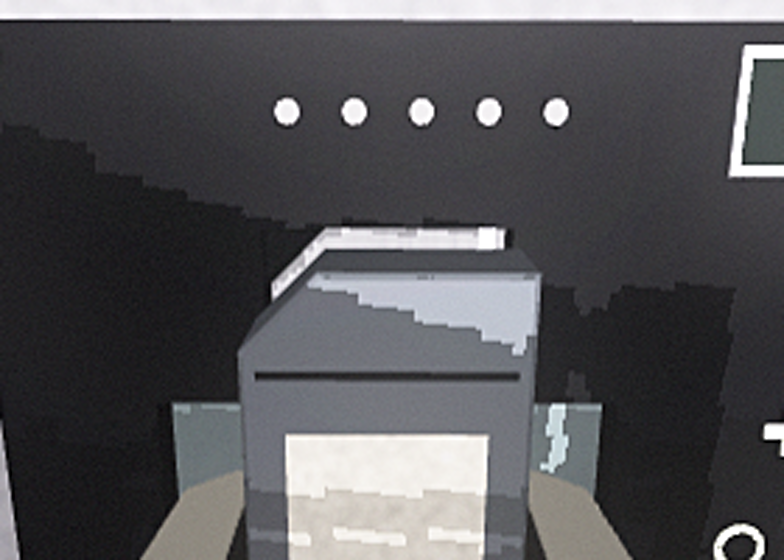

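Run:
```python
from h import *
f=np.load("f6.npy",allow_pickle=True).item(); o=r.get_obs(); p=np.array(o["eef_pos"])
a=np.radians(6.05); A=np.array([[np.cos(a),-np.sin(a),0],[np.sin(a),np.cos(a),0],[0,0,1]])
b=np.array([.574,-.060,0])
def s(n,c,r_,z): print(n,(A.T@(onz(f,(60+r_/2.8,120+c/2.8),z)-b)).round(4))
s("bay far L",325,228,.055); s("bay far R",513,228,.055); s("floor right",505,245,.041)
zt=p[2]+.025
s("notch L far",172,404,.055); s("notch R far",602,404,.055)
s("pack top far R",540,273,zt); s("pack top far cut",310,273,zt); s("pack cut left",238,352,zt); s("pack R back",530,500,zt); s("pack L back",244,500,zt)
s("pack bot far",420,250,p[2]-.000)
```

```text
bay far L [0.0572 0.0131 0.055 ]
bay far R [ 0.0572 -0.0279  0.055 ]
floor right [ 0.0511 -0.0283  0.041 ]
notch L far [0.0163 0.0493 0.055 ]
notch R far [ 0.0165 -0.0504  0.055 ]
pack top far R [ 0.0567 -0.026   0.1014]
pack top far cut [0.0567 0.0126 0.1014]
pack cut left [0.0428 0.0253 0.1014]
pack R back [ 0.0148 -0.0264  0.1014]
pack L back [0.0147 0.0256 0.1014]
pack bot far [ 0.0562 -0.0068  0.0764]
```

The pack is aligned with the bay to within about 1 mm. The bay's far lip is at crop row 228 and the pack's far edge at row 273. Lowering, with 1 mm back in x.

send_rows:
  targets:
    - [[-1,0,5,0,0,0,0.2],[-1,0,10,0,0,0,0.2],[-1,0,14,0,0,0,0.2],[-1,0,17,0,0,0,0.2],[-1,0,20,0,0,0,0.2],[-1,0,22,0,0,0,0.2],[-1,0,24,0,0,0,0.2],[-1,0,24,0,0,0,0.2]]

```text
clock: 13.32
eef_pos: [0.5743, -0.0597, 0.051]
ee_rot: [[0.994, 0.107, -0.0], [0.107, -0.994, 0.0], [-0.0, -0.0, -1.0]]
wrist_force: [0.8, 0.2, -2.0]
width: 0.0519
gripper_force: 30.0
```

send_rows:
  targets:
    - [[0,0,2,0,0,0,0.2],[0,0,4,0,0,0,0.2],[0,0,6,0,0,0,0.2],[0,0,7,0,0,0,0.2],[0,0,8,0,0,0,0.2],[0,0,8,0,0,0,0.2]]

```text
clock: 14.08
eef_pos: [0.5743, -0.0597, 0.0442]
ee_rot: [[0.994, 0.107, -0.0], [0.107, -0.994, -0.0], [-0.0, 0.0, -1.0]]
wrist_force: [-6.4, 1.5, 10.6]
width: 0.0515
gripper_force: 30.0
```

It bottomed out at the expected home height. Opening within the notches and lifting off.

send_rows:
  targets:
    - [[0,0,0,0,0,0,-0.35],[0,0,0,0,0,0,-0.35],[0,0,0,0,0,0,-0.35],[0,0,0,0,0,0,-0.35]]

```text
clock: 14.58
eef_pos: [0.5744, -0.0597, 0.0431]
ee_rot: [[0.994, 0.107, 0.0], [0.107, -0.994, 0.0], [0.0, -0.0, -1.0]]
wrist_force: [-0.5, 0.4, -0.0]
width: 0.0627
gripper_force: 0.0
```

send_rows:
  targets:
    - [[0,0,-10,0,0,0,-0.35],[0,0,-40,0,0,0,-0.35],[-20,0,-80,0,0,0,-0.35],[-50,20,-120,0,0,0,-0.35],[-85,50,-150,0,0,0,-0.35],[-90,70,-160,0,0,0,-0.35],[-90,70,-160,0,0,0,-0.35]]

```text
clock: 15.45
eef_pos: [0.4925, -0.14, 0.2045]
ee_rot: [[0.994, 0.105, 0.002], [0.105, -0.994, -0.001], [0.002, 0.001, -1.0]]
wrist_force: [-0.4, 0.2, -0.8]
width: 0.0627
gripper_force: 0.0
```

Run:
```python
from h import *
f=r.grab_frame("wrist"); cv2.imwrite("pics/w7.png",cv2.resize(f["img"],(800,600),interpolation=cv2.INTER_CUBIC)); np.save("f7.npy",f,allow_pickle=True)
o=r.get_obs();print(o["eef_pos"],o["ee_rot"][0],o["clock"],o["width"],f["eye"],f["orientation"])
```

```text
[ 0.49237994 -0.13905126  0.20358958] [9.94407276e-01 1.05609405e-01 9.07033550e-04] 15.5 0.06282094019667328 [ 0.57631233 -0.13117544  0.37441291] [[ 0.10534096  0.94885584  0.29761701]
 [-0.99443543  0.10014972  0.0326834 ]
 [ 0.00120558 -0.2994038   0.95412573]]
```

View pics/w7.png

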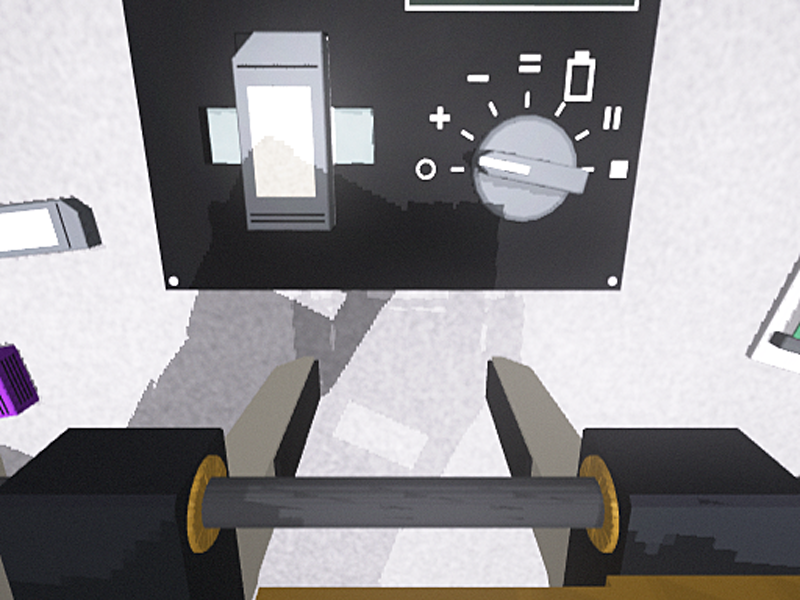

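Run:
```python
from h import *
f=np.load("f7.npy",allow_pickle=True).item()
a=np.radians(6.1); A=np.array([[np.cos(a),-np.sin(a),0],[np.sin(a),np.cos(a),0],[0,0,1]])
b=np.array([.574,-.060,0])
def s(n,c,r_,z): q=onz(f,(r_*.64,c*.64),z); print(n,q.round(4),"bay frame",(A.T@(q-b)).round(4))
for n,c,r_ in(("nearL",247,231),("nearR",330,229),("farR",324,31),("farcut",259,31),("cutL",233,62)): s(n,c,r_,.069)
for n,c,r_ in(("line nose",480,159),("line tail",529,172),("bar tail top",587,170),("bar tail near",582,193)): s(n,c,r_,.091)
for n,c,r_ in(("tick0",457,169),("tick0 in",464,169),("tick6",594,170),("tick4",560,108),("tick3",528,100),("tick1",467,135),("skirt bot",524,221)): s(n,c,r_,.055)
s("skirt bot",524,221,.065); s("skirt L",473,170,.065); s("skirt R",577,160,.065); s("skirt top",527,114,.065)
for t in r.trace("wrist","selector")[:2]: 
    m=t["mask"].astype(np.uint8); c=max(cv2.findContours(m,0,2)[0],key=cv2.contourArea); print(t["conf"],cv2.minEnclosingCircle(c),cv2.approxPolyDP(c,2,True)[:,0].tolist())
```

```text
nearL [ 0.514  -0.0402  0.069 ] bay frame [-0.0576  0.0261  0.069 ]
nearR [ 0.5207 -0.0919  0.069 ] bay frame [-0.0564 -0.026   0.069 ]
farR [ 0.6314 -0.0817  0.069 ] bay frame [ 0.0548 -0.0277  0.069 ]
farcut [ 0.6276 -0.0456  0.069 ] bay frame [0.0548 0.0086 0.069 ]
cutL [ 0.6102 -0.0312  0.069 ] bay frame [0.039  0.0248 0.069 ]
line nose [ 0.5727 -0.1755  0.091 ] bay frame [-0.0135 -0.1147  0.091 ]
line tail [ 0.5687 -0.204   0.091 ] bay frame [-0.0206 -0.1426  0.091 ]
bar tail top [ 0.5732 -0.2362  0.091 ] bay frame [-0.0196 -0.1751  0.091 ]
bar tail near [ 0.5604 -0.2361  0.091 ] bay frame [-0.0322 -0.1737  0.091 ]
tick0 [ 0.5647 -0.1676  0.055 ] bay frame [-0.0207 -0.106   0.055 ]
tick0 in [ 0.5652 -0.172   0.055 ] bay frame [-0.0207 -0.1104  0.055 ]
tick6 [ 0.5732 -0.254   0.055 ] bay frame [-0.0214 -0.1928  0.055 ]
tick4 [ 0.6071 -0.2252  0.055 ] bay frame [ 0.0153 -0.1677  0.055 ]
tick3 [ 0.6095 -0.2049  0.055 ] bay frame [ 0.0199 -0.1478  0.055 ]
tick1 [ 0.5856 -0.1709  0.055 ] bay frame [-0.0003 -0.1115  0.055 ]
skirt bot [ 0.5367 -0.2157  0.055 ] bay frame [-0.0536 -0.1508  0.055 ]
skirt bot [ 0.538 -0.213  0.065] bay frame [-0.0521 -0.1483  0.065 ]
skirt L [ 0.5655 -0.1763  0.065 ] bay frame [-0.0208 -0.1147  0.065 ]
skirt R [ 0.578  -0.2385  0.065 ] bay frame [-0.015  -0.1779  0.065 ]
skirt top [ 0.6008 -0.2034  0.065 ] bay frame [ 0.0114 -0.1454  0.065 ]
0.91 ((339.691162109375, 109.93382263183594), 38.323768615722656) [[351, 75], [328, 74], [314, 82], [306, 92], [302, 103], [303, 121], [311, 133], [323, 140], [339, 141], [351, 137], [365, 123], [372, 123], [378, 111], [369, 105], [366, 90]]
0.25 ((250.5, 70.39673614501953), 185.38604736328125) [[79, 0], [107, 184], [397, 184], [422, 0]]
```

The pack is home in the bay, centred at about (288,130). The selector's white line, (480,159)–(529,172), points about 12° clockwise from the first tick at (460,169). The battery tick is at (560,108). I'll go over the selector axis and turn the tool along the bar.

send_rows:
  targets:
    - [[10,10,0,0,0,-9,0.14],[20,22,0,0,0,-19,0.14],[30,34,0,0,0,-29,0.14],[40,46,0,0,0,-39,0.14],[50,58,0,0,0,-49,0.14],[60,70,0,0,0,-59,0.14],[69,78,0,0,0,-69,0.14],[69,78,0,0,0,-78.3,0.14]]

```text
clock: 16.55
eef_pos: [0.5698, -0.2083, 0.2019]
ee_rot: [[0.091, 0.996, -0.001], [0.996, -0.091, 0.001], [0.001, -0.002, -1.0]]
wrist_force: [-0.4, 0.4, -0.3]
width: 0.0398
gripper_force: 0.0
```

send_rows:
  targets:
    - [[0,0,40,0,0,0,0.14],[0,0,80,0,0,0,0.14],[0,0,95,0,0,0,0.14],[0,0,98,0,0,0,0.14],[0,0,98,0,0,0,0.14]]

```text
clock: 17.18
eef_pos: [0.5699, -0.2092, 0.1062]
ee_rot: [[0.097, 0.995, 0.001], [0.995, -0.097, -0.001], [-0.0, 0.001, -1.0]]
wrist_force: [0.8, 0.4, -0.4]
width: 0.0397
gripper_force: 0.0
```

Run:
```python
from h import *
f=r.grab_frame("wrist"); 
o=r.get_obs();p=np.array(o["eef_pos"]);R=np.array(o["ee_rot"]);print(p,np.degrees(np.arctan2(R[1,0],R[0,0])),o["joint_pos"],o["clock"],o["width"])
a=cv2.resize(f["img"],(800,600),interpolation=cv2.INTER_CUBIC); cv2.imwrite("pics/w8.png",a)
```

```text
[ 0.56997416 -0.20927749  0.10640083] 84.43579793507296 [-2.45545988e+01  3.30360578e+01  9.11668909e+01  1.71319374e-03
  5.56886198e+01 -1.89913916e+01] 17.225 0.04018072423008462
```

View pics/w8.png

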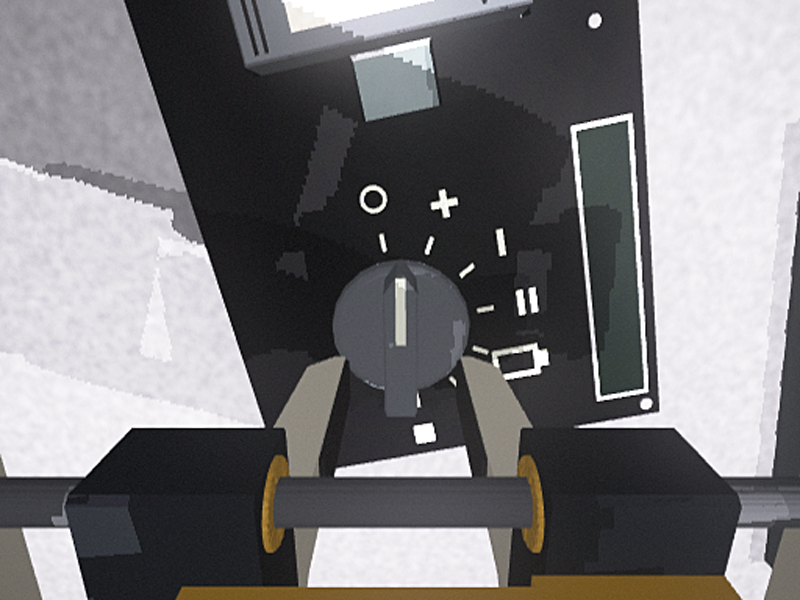

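The bar, at (401,340), is aligned with and centred between the jaws, its nose between the first two ticks. Descending, then gripping.

send_rows:
  targets:
    - [[0,0,15,0,0,0,0.14],[0,0,27,0,0,0,0.14],[0,0,33,0,0,0,0.14],[0,0,36,0,0,0,0.14],[0,0,36,0,0,0,0.14]]

```text
clock: 17.85
eef_pos: [0.5692, -0.2092, 0.069]
ee_rot: [[0.097, 0.995, -0.0], [0.995, -0.097, 0.0], [0.0, -0.0, -1.0]]
wrist_force: [-0.1, -0.1, -0.3]
width: 0.0399
gripper_force: 0.0
```

send_rows:
  targets:
    - [[0,0,0,0,0,0,0.9],[0,0,0,0,0,0,0.9],[0,0,0,0,0,0,0.9],[0,0,0,0,0,0,0.9],[0,0,0,0,0,0,0.9],[0,0,0,0,0,0,0.9]]
  force: 15

```text
clock: 18.6
eef_pos: [0.5691, -0.2092, 0.0693]
ee_rot: [[0.097, 0.995, -0.0], [0.995, -0.097, -0.0], [-0.0, -0.0, -1.0]]
wrist_force: [-3.7, 0.0, 5.4]
width: 0.0137
gripper_force: 15.0
```

send_rows:
  targets:
    - [[0,0,0,0,0,7,0.9],[0,0,0,0,0,14,0.9],[0,0,0,0,0,21,0.9],[0,0,0,0,0,28,0.9],[0,0,0,0,0,35,0.9],[0,0,0,0,0,42,0.9],[0,0,0,0,0,49,0.9],[0,0,0,0,0,56,0.9]]

```text
clock: 19.6
eef_pos: [0.5685, -0.2087, 0.0692]
ee_rot: [[0.881, 0.473, -0.002], [0.473, -0.881, 0.001], [-0.001, -0.002, -1.0]]
wrist_force: [-7.2, 3.5, 8.1]
width: 0.0141
gripper_force: 15.0
```

send_rows:
  targets:
    - [[0,0,0,0,0,8,0.9],[0,0,0,0,0,16,0.9],[0,0,0,0,0,24,0.9],[0,0,0,0,0,32,0.9],[0,0,0,0,0,40,0.9],[0,0,0,0,0,47,0.9],[0,0,0,0,0,52.4,0.9],[0,0,0,0,0,52.4,0.9]]

```text
clock: 20.6
eef_pos: [0.5684, -0.208, 0.0692]
ee_rot: [[0.913, -0.408, -0.002], [-0.408, -0.913, 0.002], [-0.003, -0.001, -1.0]]
wrist_force: [-6.9, 6.7, 9.3]
width: 0.014
gripper_force: 15.0
```

send_rows:
  targets:
    - [[0,0,0,0,0,0,0.14],[0,0,0,0,0,0,0.14],[0,0,0,0,0,0,0.14],[0,0,0,0,0,0,0.14],[0,0,-30,0,0,0,0.14],[0,0,-70,0,0,0,0.14],[-30,0,-110,0,0,0,0.14],[-60,0,-140,0,0,0,0.14]]

```text
clock: 21.6
eef_pos: [0.514, -0.1846, 0.2106]
ee_rot: [[0.914, -0.406, 0.001], [-0.406, -0.914, -0.001], [0.001, 0.0, -1.0]]
wrist_force: [0.1, -0.2, 0.1]
width: 0.0402
gripper_force: 0.0
```

send_rows:
  targets:
    - [[-20,0,-10,0,0,0,0.14],[-20,0,-10,0,0,0,0.14],[-20,0,-10,0,0,0,0.14]]

```text
clock: 21.98
eef_pos: [0.4965, -0.1769, 0.2187]
ee_rot: [[0.914, -0.406, -0.0], [-0.406, -0.914, 0.0], [-0.0, -0.0, -1.0]]
wrist_force: [0.3, -0.6, -0.3]
width: 0.0398
gripper_force: 0.0
```

Run:
```python
from h import *
f=r.grab_frame("wrist"); cv2.imwrite("pics/w9.png",cv2.resize(f["img"],(800,600),interpolation=cv2.INTER_CUBIC)); np.save("f9.npy",f,allow_pickle=True)
o=r.get_obs();print(o["eef_pos"],o["clock"],o["wrist_force"])
```

```text
[ 0.49653708 -0.17687449  0.21847687] 22.025 [-0.00580016 -0.57460104 -0.50280558]
```

View pics/w9.png

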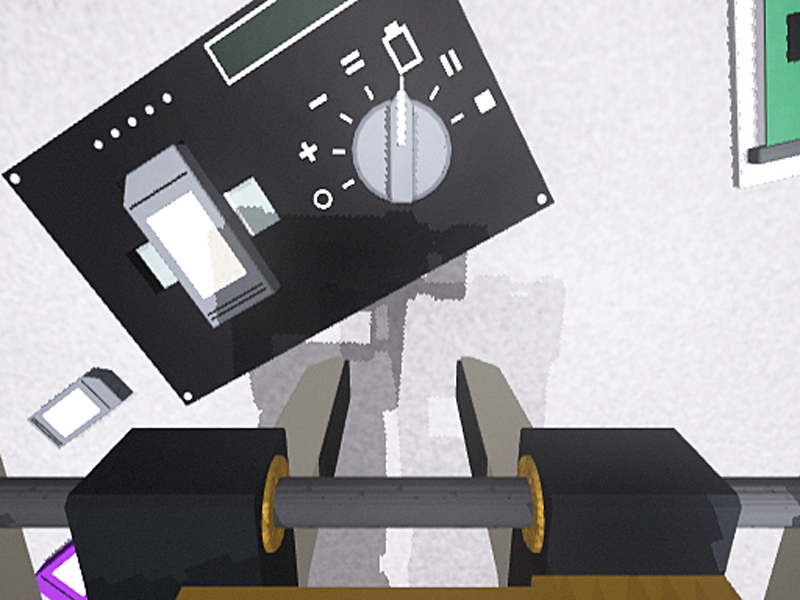

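The pointer, (401,90)–(401,145), lines up with the battery tick at (402,80). The pack sits in the bay at (200,235), and the arm is clear. Handing in.

```bash
python3 -c "
from cell import r
print(r.job_done())"
```

```text
the job is handed in; nothing more can be done
None
```

I handed the job in at about 22 s. In the last picture the pack lies label up and home in the bay, the selector points at the battery symbol, and the gripper is clear of everything; the judge's result was not shown.

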